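# Lock the plate shaker's hold-down bar with its hairpin spring clip

### The arm

A 7-joint arm with a two-finger parallel gripper is mounted at the origin on the work surface. World frame = base frame: x ahead of the robot, y to its left, z up, the work surface at z = 0. Lengths are in mm, angles in rad, forces in N, time in s.
With the tool pointing down it reaches from about 400 to 850 mm from the base axis. Payload 4.5 kg.
Tool frame: the origin (TCP) lies midway between the tips of the shut fingers; the grasp point (between the pads) lies 19 mm behind it (bot.grasp_offset is the distance from the TCP to the grasp point, in mm); z points along the fingers, y is the line along which they close (so a half turn about z gives the same grasp; the last joint's range is limited). The gripper opens to 88 mm and grips with 3 to 60 N. Pads are 18 mm wide; open, the fingers measure 123 mm over their backs; the gripper's body (75 mm by 187 mm) begins 45 mm behind the grasp point.
Start: joints at [1.237, 0.689, -0.195, 1.565, 0.157, 0.902, -0.215], TCP at [224.757, -583.213, 238.743] pointing down, gripper open.
Joint ranges: [-3.01, 3.01], [-0.46, 2.08], [-1.47, 1.51], [0.13, 2.56], [-1, 4.14], [0.04, 2.09], [-2.66, 2.66]. Speed limits (rad/s): [2.57, 2.57, 3.14, 3.14, 3.14, 3.14, 3.14].

### API

Orientations are given as a unit quaternion [x, y, z, w].
In Python, from bench import bot, eyes, models gives the robot as it stands. The module is installed in compiled form; this text tells all that it offers.
- The arm moves only by the tool servo_tool, never from a script. Its argument "plan" is a list of rows, each an object of numbers: "x", "y", "z": the shift along the world's x, y, z normalised to -1 to 1, where 1 is 40 mm; "rx", "ry", "rz": the turn, a rotation vector about the world's x, y, z normalised to -1 to 1, where 1 is 6 degrees. In form: [{"x": .., "y": .., "z": .., "rx": .., "ry": .., "rz": ..}, ...]. A call has 1 to 20 rows; each row shifts and turns the commanded pose from where the row before left it; what a row does not reach is not made up. A row lasts 1/10 s, in which the tool goes at most 50 mm and 8.59 degrees, less where a joint would pass 70% of its speed; a pose out of reach is approached as far as the arm can. A call with a number of a shift or a turn outside -1 to 1 is refused whole. A call with a gripper value outside its range is refused whole. "fingers" is the gripper command: -1 is fully open, 1 is shut, values between are in proportion, set as the call begins (left out, the last holds). The fingers move at their own pace and stop on an object; "force" is the grip in N (left out, the last holds). Time passes only in rows, so rows that do not move let the fingers close. It gives the time, the measured TCP pose, the force, the opening and the grip force at its end, in the units of the state.
- bot.get_obs(): the state, without advancing time (a new reading comes with each control period).
- eyes.grab_frame(name): name is "side" or "top" or "wrist"; returns (picture, depth): 384x512x3 uint8, red, green, blue; 384x512 float32, mm along the optical axis (not along the pixel's ray), 0 where there is no reading.
- eyes.get_calibration(name): a dict with "fx", "fy", "cx", "cy" (pixels), "world_from_camera" (4x4, takes a point from camera to world coordinates). Camera axes: x right, y up, looking along -z (the intrinsics and any distortion apply to the point x, -y, -z); pixel columns grow to the right and rows downward; lengths in mm; the calibration is good to about 2 mm. A picture is of the moment at which its call begins: read the wrist's pose just before it. get_calibration takes no time and is no camera call; for the wrist camera it gives the pose at the moment of the call.
- bot.finish_job(): hands the job in; it is judged then, once.
Trained networks look in the newest picture that a camera, given by its name, has taken for a name from the list of things; names that differ only in an ending like _2 or _b are one class to them, and where a whole thing is asked for, a point or a joint stands for the part that bears it (a point fixed in the world has none). Each returns a list of dicts, best first, with "conf" (0 to 1); they miss things now and then, are a little off and sometimes report something else, mostly with a low value. They report only what shows in the picture. A call takes as long as a camera call. They do not tell look-alikes from the thing itself.
- models.look_for(camera, label): "at" ([x, y, z] in mm, in world coordinates, good to about 4 mm: the middle of the surface that is visible of it).
The state is a dict: "t": time; "qpos": joint angles; "qvel": joint speeds; "joint_efforts": joint torques, N m; "tool_pos": TCP position; "ee_rot": TCP orientation; "ft_force": force on the tool from outside, world axes, zero at the start; "torque": the same for the moment, N m; "finger_gap": opening from 0.0 (shut) to 1.0 (fully open); "gripper_force": force on a finger pad.
Only numpy, scipy, OpenCV 4.12 (cv2) and the standard library are available. Lean on these libraries where they do the work, as an engineer would, in place of code of your own. Each camera call takes 0.05 s, during which the arm holds its last target. There are 200 camera calls.

### The job

Swing the blue hold-down bar of the plate shaker down over the well plates, then take the orange-handled hairpin spring clip and push it sideways onto the neck of the brass locking pin, just above the bar, until its legs snap past the pin and it sits fully home. Leave it there, let go and back away; never push the clip against the shaker with more than about 20 N, and leave the other things on the bench alone.

Things in the scene. Friction and masses are not known exactly. Their poses are not given: they have to be found in the camera images.
- shaker: White plate shaker, fixed on the bench, base 220 (x) x 300 (y) mm; origin: centre of its underside, on the bench. Its x points away from its display side (which faces the robot), y along the bar. On top an aluminium platform (180 x 270 mm, top 71 mm above the bench) carries two stacked lidded well plates, the bar and the pin.
- platform_mid (a point): Centre of the platform's top face, axes as the shaker's. The unpowered platform is loose: along shaker x it slides under about 4 N, by some centimetres between hidden end stops, and starts anywhere from 1 to 5 cm short of the +x one; in y and z it is firm. A pushed clip drives the pin away until that stop is met; only then can it go over.
- pin_neck (a point): Point on the axis of the upright brass locking pin, mid height of its free neck, 126 mm above the bench, 100 mm to -y of platform_mid; it moves with the platform, axes as the shaker's. Shank 14 mm dia. The closed bar's top is at 119 mm, the pin's 19 mm dia head spans 133 to 141 mm above the bench: the clip's 6 mm thick legs go between, underside 0 to 6 mm above the bar.
- bar (a joint): Blue hold-down bar above the plates: hinge axis along shaker x, 111 mm above the bench, 100 mm to +y of platform_mid; bar runs to -y, 221 long, 44 wide, 8 mm thick, its forked end straddles the pin, a ledge there reaching 58 mm to -x of the pin. Value: opening in rad, 0 = down, level on its stop; starts raised by 0.5 to 0.9 and stays where left (stiff; press with a few N).
- bar_press (a point): Point on the middle of the bar's upper face, 100 mm from its hinge. Down, it lies 119 mm above the bench, above platform_mid; raised, it is higher and nearer the hinge. A straight downward push above platform_mid closes the bar.
- clip: Hairpin spring clip lying on the bench. Origin: underside centre of its upright orange grip block, 28 (x) x 16 (y) x 46 (z) mm, to be gripped across y. Two sprung legs of 6 mm steel wire, 0 to 6 mm above the underside, run to +x and end 67 mm ahead of the origin, the mouth there about 27 mm wide. Behind the pocket a steel closed bend stops the pin (pin axis then 35 mm ahead of the origin).
- clip_throat (a point): Midway between the bulges of the legs, the 5 mm wide throat that must spread over the 14 mm pin; 47 mm ahead (+x) of the clip's origin, 3 mm above its underside, axes as the clip's. Going over takes about 8 to 12 N of push; then the push falls away and turns into a pull of a few N as the legs close behind the pin, until it is home.
- clip_pocket (a point): Where the pin's axis belongs in the clip: 36.5 mm ahead (+x) of the clip's origin, 3 mm above its underside, axes as the clip's. The pin has about 2 mm of play there to either side along x.
- clip_grip (a point): Point to grip: in the orange block, 32 mm above its underside, 36.5 mm behind clip_pocket; axes as the clip's.
- amber_bottle: bystander: amber glass bottle, 64 mm dia, 150 high; origin on its underside
- sprayer: bystander: clear trigger spray bottle, 68 mm dia, 167 high; origin on its underside
- spatula: bystander: steel lab spatula, 160 mm long, lying flat; origin on its underside
- beaker: bystander: glass beaker, 70 mm dia, 85 high; origin on its underside
- sample_jar: bystander: white jar with green lid, 44 mm dia, 55 high; origin on its underside
Not all that is in view belongs to the job. Leave any purple or red look-alike of the clip alone.

How it is judged (in metres and radians):
On the way, in this order (a step that is already met when the one before it is completed fails the run):
1. the hold-down bar is swung down (value of joint bar below 0.05 rad), for 0.2 s.
2. the clip is snapped home on the pin, above the bar (x of pin_neck in the frame of clip_pocket between -0.0045 and 0.0045 m and y of pin_neck in the frame of clip_pocket between -0.003 and 0.003 m and z of pin_neck in the frame of clip_pocket between -0.007 and 0.007 m), for 0.2 s.
At the end, for the whole second after the job is handed in: The bar is down (under 0.05 rad) and the clip sits on the pin's neck above it: pin_neck within 4.5 mm of clip_pocket along the clip's x, 3 mm along its y and 7 mm in height; the clip upright within 0.2 rad, at rest and released (all of step 2 and value of joint bar below 0.05 rad and angle between clip's own z axis and vertical below 0.2 rad and linear speed of clip below 0.02 m/s and contact force between clip and the fingers below 0.1 N); the robot touches nothing.
It fails at once if the clip is rammed against the shaker, its pin or bar: over 35 N, the legs' own pinch on the pin (about 20 N in all at the throat) counted in (contact force between clip and shaker above 35 N).
It fails at once if a bystander is moved by more than 30 mm (distance of any of amber_bottle, sprayer, spatula, beaker, sample_jar from where it was at the start of the episode above 0.03 m).
It also fails if it takes over 61 s, if anything falls off the work surface, if the arm or the gripper's body presses on something with over 40 N, if the wrist force passes 120 N, or if a joint passes its speed limit or range.

## Working session

There is one attempt and no reset: what is moved stays moved. The work goes in short steps, Python scripts to look and compute and a tool call to move; the robot and the scene stay as the last step left them, time stands still between calls to the robot, and variables do not carry over. Pictures are saved under pics/ and viewed, at most 10 in all, crops included, and the job is handed in when it is done.

Besides the shell and the picture viewer there is one more tool, called as name([rows], argument=value, ...), one row to a line, values as JSON. servo_tool: Moves the arm, as the interface text tells. Its arguments: {"type":"object","properties":{"plan":{"type":"array","items":{"type":"object","properties":{"x":{"type":"number","minimum":-1,"maximum":1},"y":{"type":"number","minimum":-1,"maximum":1},"z":{"type":"number","minimum":-1,"maximum":1},"rx":{"type":"number","minimum":-1,"maximum":1},"ry":{"type":"number","minimum":-1,"maximum":1},"rz":{"type":"number","minimum":-1,"maximum":1}}}},"fingers":{"type":"number"},"force":{"type":"number"}},"required":["plan"]}

```bash
mkdir -p pics
cat > h.py <<'E'
import numpy as np, cv2
from bench import bot, eyes, models
def grab(n):
    c=eyes.get_calibration(n); p,d=eyes.grab_frame(n); return p,d,c
def cloud(d,c):
    v,u=np.mgrid[:d.shape[0],:d.shape[1]]
    P=np.stack([(u-c['cx'])/c['fx']*d,-(v-c['cy'])/c['fy']*d,-d,np.ones_like(d)],-1)
    W=P@np.array(c['world_from_camera']).T
    W=W[...,:3]; W[d<=0]=np.nan
    return W
def save(p,n): cv2.imwrite('pics/'+n,p[...,::-1])
E
python3 - <<'E'
from h import *
o=bot.get_obs(); print(o['t'],o['tool_pos'],o['ee_rot'],o['ft_force'],bot.grasp_offset)
A=[]
for n in ('side','top'):
    p,d,c=grab(n); A.append(p); np.savez(n+'.npz',p=p,d=d,W=cloud(d,c)); print(n,np.round(c['world_from_camera'],2).tolist(),c['fx'])
    for l in ('clip','shaker','bar','pin_neck','bar_press'):
        print(l,[(np.round(r['at']).tolist(),round(r['conf'],2)) for r in models.look_for(n,l)])
save(A[0],'s1.png');save(cv2.resize(A[1],(800,600)),'t1.png')
E
```

```text
0.0 [ 224.47141886 -582.6333912   237.91992524] [ 9.83127595e-01  1.82918884e-01 -2.23612644e-04 -8.74452714e-04] [-0.15009559 -0.00788634 -0.60138921] 18.700000000000003
side [[-0.84, 0.36, -0.4, 102.54], [-0.54, -0.56, 0.63, 622.51], [0.0, 0.74, 0.67, 786.77], [0.0, 0.0, 0.0, 1.0]] 394.3221674036862
clip [([454.0, -187.0, 12.0], 0.81), ([563.0, -278.0, 16.0], 0.75), ([333.0, -198.0, 17.0], 0.7), ([485.0, -78.0, 11.0], 0.48)]
shaker [([524.0, 239.0, 66.0], 0.81), ([460.0, -187.0, 17.0], 0.31)]
bar [([545.0, 226.0, 198.0], 0.67)]
pin_neck [([531.0, 227.0, 72.0], 0.82)]
bar_press [([548.0, 225.0, 199.0], 0.64)]
top [[0.02, 0.99, -0.1, 417.32], [-1.0, 0.02, 0.02, 0.35], [0.02, 0.1, 0.99, 1268.7], [0.0, 0.0, 0.0, 1.0]] 360.20215624743116
clip [([560.0, -288.0, 3.0], 0.7), ([476.0, -80.0, 3.0], 0.44)]
shaker [([542.0, 184.0, 72.0], 0.56)]
bar [([545.0, 208.0, 214.0], 0.71)]
pin_neck [([548.0, 187.0, 66.0], 0.77), ([569.0, 443.0, 47.0], 0.35)]
bar_press [([544.0, 206.0, 214.0], 0.57)]
```

View pics/s1.png

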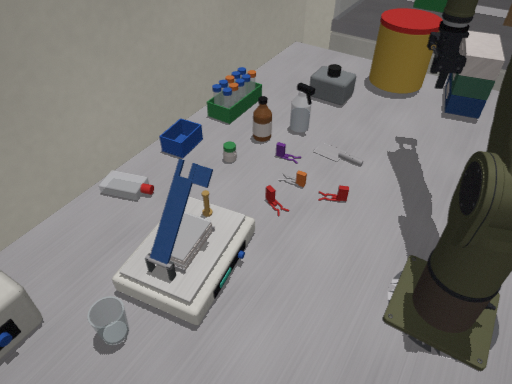

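View pics/t1.png

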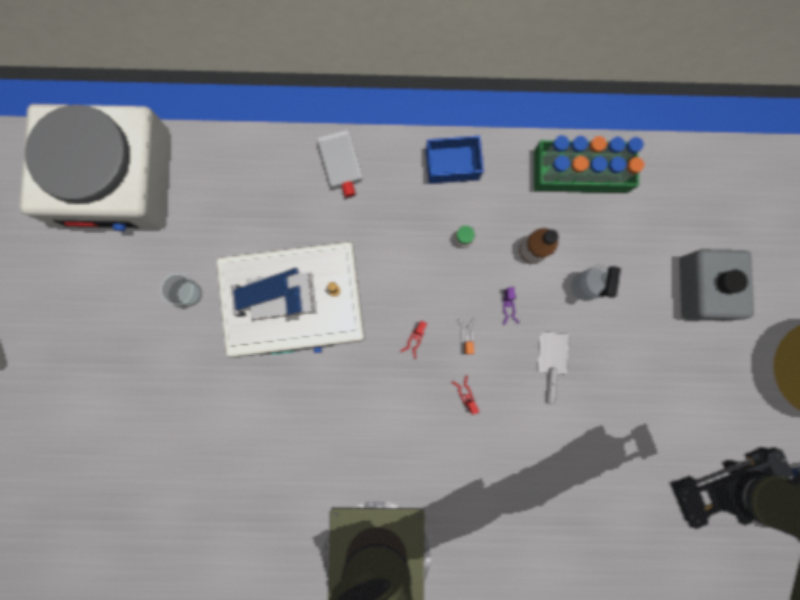

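Side picture: the clip candidates are orange at (300,178), red at (270,195) and (343,193), and purple at (281,150). Only the orange one matches the description; in the top view it is at (468,347) with its legs towards +x. The pin is at (333,288) in the top view and (207,203) in the side view, and the bar is raised. Next I'll measure these and enlarge a crop to confirm.

Run:
```python
from h import *
for n,box in (('side',(150,200,270,330)),('top',(195,235,285,315))):
    z=np.load(n+'.npz');p,W=z['p'],z['W'];h=cv2.cvtColor(p,cv2.COLOR_RGB2HSV)
    m=(h[...,0]>=5)&(h[...,0]<17)&(h[...,1]>150)&(h[...,2]>90); b=np.zeros_like(m); b[box[0]:box[1],box[2]:box[3]]=1
    Q=W[m&b]; print(n,'orange',len(Q),np.nanmin(Q,0).round(),np.nanmax(Q,0).round(), np.nanmedian(Q,0).round(1), 'top face',np.nanmean(Q[Q[:,2]>38],0).round(1))
    # legs: raised pixels near the clip
    x,y,zz=W[...,0],W[...,1],W[...,2]
    b2=(x>380)&(x<520)&(y<-130)&(y>-260)&~m
    g=(np.abs(p.astype(int).mean(-1)-cv2.blur(p,(31,31)).astype(int).mean(-1))>14)&b2
    L=W[g]; print('legs',len(L),L[np.argsort(L[:,0])][-12:].round().tolist())
    # pin: yellowish
    bb=(x>440)&(x<620)&(y>60)&(y<200)&(zz>80)
    pm=bb&(h[...,0]>8)&(h[...,0]<30)&(h[...,1]>90)
    Q=W[pm];print('pin',len(Q),np.nanmedian(Q,0).round(1),np.nanmean(Q[Q[:,2]>132],0).round(1),np.nanmax(Q,0).round())
    # blue bar
    bm=(h[...,0]>100)&(h[...,0]<125)&(h[...,1]>120)&(zz>100)&(x>400)&(x<680)&(y>60)
    Q=W[bm]; print('bar',len(Q),np.nanpercentile(Q,[2,50,98],axis=0).round().tolist())
    # shaker top
    wm=(zz>50)&(zz<100)&(x>380)&(x<720)&(y>20)&(y<420)&(h[...,1]<60)
    r=cv2.minAreaRect(W[wm][:,:2].astype(np.float32)); print('shaker',r,cv2.boxPoints(r).round().tolist())
z=np.load('side.npz'); c=z['p'][120:220,240:380]; save(cv2.resize(c,(800,571),interpolation=2),'c1.png')
```

```text
side orange 121 [ 439. -201.    2.] [ 465. -184.   48.] [ 450.7 -188.1   30.8] top face [ 452.1 -192.4   43.2]
legs 620 [[518.0, -157.0, -3.0], [518.0, -231.0, -0.0], [519.0, -207.0, -3.0], [519.0, -152.0, -3.0], [519.0, -164.0, 0.0], [519.0, -240.0, -2.0], [519.0, -141.0, -3.0], [520.0, -153.0, -1.0], [520.0, -228.0, -2.0], [520.0, -254.0, -4.0], [520.0, -221.0, -2.0], [520.0, -241.0, 1.0]]
pin 105 [565.6 104.5 118.6] [568.1 102.3 138.7] [577. 111. 141.]
bar 2079 [[506.0, 151.0, 122.0], [544.0, 221.0, 202.0], [576.0, 296.0, 270.0]]
shaker ((546.9468383789062, 235.59109497070312), (218.102294921875, 368.1519470214844), 8.28048038482666) [[413.0, 402.0], [466.0, 38.0], [681.0, 69.0], [628.0, 433.0]]
top orange 25 [ 445. -199.   29.] [ 465. -189.   50.] [ 455.1 -194.    45.9] top face [ 454.1 -194.6   46.6]
legs 70 [[478.0, -208.0, 4.0], [481.0, -197.0, 7.0], [481.0, -194.0, 4.0], [481.0, -208.0, 6.0], [488.0, -208.0, 8.0], [502.0, -195.0, 0.0], [503.0, -199.0, -5.0], [506.0, -198.0, 1.0], [506.0, -195.0, -4.0], [509.0, -181.0, -0.0], [517.0, -205.0, 1.0], [519.0, -176.0, 4.0]]
pin 31 [567.5  96.8 138.8] [569.8  97.6 140.5] [577. 105. 146.]
bar 525 [[511.0, 148.0, 128.0], [547.0, 210.0, 211.0], [575.0, 289.0, 273.0]]
shaker ((548.7254028320312, 231.7941436767578), (218.83529663085938, 371.88494873046875), 8.320185661315918) [[414.0, 400.0], [467.0, 32.0], [684.0, 64.0], [630.0, 432.0]]
```

View pics/c1.png

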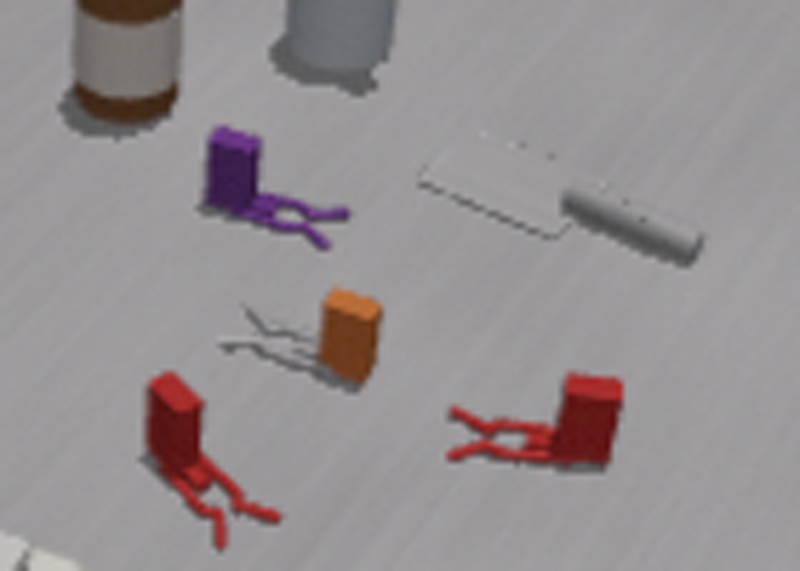

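The crop confirms it: the orange block at (350,335) with steel legs is the clip, and the red and purple ones are decoys. I'm moving above the bar with the fingers shut and the tool turned so its wide side lies along shaker x.

servo_tool([
  {"x": 0.6,"y": 0.8,"z": 0.3,"rz": 0.6},
  {"x": 0.6,"y": 0.9,"z": 0.3,"rz": 0.6},
  {"x": 0.6,"y": 0.9,"z": 0.3,"rz": 0.6},
  {"x": 0.6,"y": 0.9,"z": 0.3,"rz": 0.6},
  {"x": 0.6,"y": 0.9,"z": 0.3,"rz": 0.6},
  {"x": 0.6,"y": 0.9,"z": 0.3,"rz": 0.6},
  {"x": 0.6,"y": 0.9,"z": 0.3,"rz": 0.6},
  {"x": 0.6,"y": 1,"rz": 0.6},
  {"x": 0.6,"y": 1,"rz": 0.6},
  {"x": 0.6,"y": 1,"rz": 0.6},
  {"x": 0.6,"y": 1,"rz": 0.6},
  {"x": 0.6,"y": 1,"rz": 0.6},
  {"x": 0.6,"y": 1,"rz": 0.6},
  {"x": 0.4,"y": 1,"rz": 0.6},
  {"y": 1,"rz": 0.6},
  {"y": 1,"rz": 0.6},
  {"y": 1,"rz": 0.6},
  {"y": 1,"rz": 0.6},
  {"y": 1,"rz": 0.6},
  {"y": 1,"rz": 0.6},
], fingers=1)

```text
$.plan[0]: bad value
```

Run:
```python
from h import *
from scipy.spatial.transform import Rotation as R
o=bot.get_obs(); print(o['t'],o['tool_pos'].round(1) if hasattr(o['tool_pos'],'round') else o['tool_pos'],R.from_quat(o['ee_rot']).as_matrix().round(3).tolist(),np.round(o['qpos'],2),o['ft_force'],o['finger_gap'])
for n in ('side','top'):
    W=np.load(n+'.npz')['W'];p=np.load(n+'.npz')['p'];h=cv2.cvtColor(p,cv2.COLOR_RGB2HSV)
    x,y,z=W[...,0],W[...,1],W[...,2]
    m=((z>52)&(z<85)&(x>400)&(x<700)&(y>40)&(y<390)&(h[...,1]<60)&(h[...,2]>90)).astype(np.uint8)
    k,l,s,_=cv2.connectedComponentsWithStats(cv2.erode(m,np.ones((2,2))));i=1+s[1:,4].argmax()
    r=cv2.minAreaRect(W[l==i][:,:2].astype(np.float32)); print(n,r)
```

```text
0.6 [ 224.8 -583.2  238.8] [[0.933, 0.36, 0.0], [0.36, -0.933, -0.0], [0.0, 0.0, -1.0]] [ 1.24  0.69 -0.19  1.57  0.16  0.9  -0.22] [0.38617891 0.25238275 0.17094649] 1.0022236937974711
side ((549.5078735351562, 201.2661590576172), (209.1790008544922, 288.1092834472656), 7.831807613372803)
top ((552.5340576171875, 194.10121154785156), (212.05931091308594, 290.9165954589844), 8.101008415222168)
```

servo_tool([
  {"x": 0.6,"y": 0.8,"z": 0.3,"rx": 0,"ry": 0,"rz": 0.6},
  {"x": 0.6,"y": 0.9,"z": 0.3,"rx": 0,"ry": 0,"rz": 0.6},
  {"x": 0.6,"y": 0.9,"z": 0.3,"rx": 0,"ry": 0,"rz": 0.6},
  {"x": 0.6,"y": 0.9,"z": 0.3,"rx": 0,"ry": 0,"rz": 0.6},
  {"x": 0.6,"y": 0.9,"z": 0.3,"rx": 0,"ry": 0,"rz": 0.6},
  {"x": 0.6,"y": 0.9,"z": 0.3,"rx": 0,"ry": 0,"rz": 0.6},
  {"x": 0.6,"y": 0.9,"z": 0.3,"rx": 0,"ry": 0,"rz": 0.6},
  {"x": 0.6,"y": 1,"z": 0,"rx": 0,"ry": 0,"rz": 0.6},
  {"x": 0.6,"y": 1,"z": 0,"rx": 0,"ry": 0,"rz": 0.6},
  {"x": 0.6,"y": 1,"z": 0,"rx": 0,"ry": 0,"rz": 0.6},
  {"x": 0.6,"y": 1,"z": 0,"rx": 0,"ry": 0,"rz": 0.6},
  {"x": 0.6,"y": 1,"z": 0,"rx": 0,"ry": 0,"rz": 0.6},
  {"x": 0.6,"y": 1,"z": 0,"rx": 0,"ry": 0,"rz": 0.6},
  {"x": 0.4,"y": 1,"z": 0,"rx": 0,"ry": 0,"rz": 0.6},
  {"x": 0,"y": 1,"z": 0,"rx": 0,"ry": 0,"rz": 0.6},
  {"x": 0,"y": 1,"z": 0,"rx": 0,"ry": 0,"rz": 0.6},
  {"x": 0,"y": 1,"z": 0,"rx": 0,"ry": 0,"rz": 0.6},
  {"x": 0,"y": 1,"z": 0,"rx": 0,"ry": 0,"rz": 0.6},
  {"x": 0,"y": 1,"z": 0,"rx": 0,"ry": 0,"rz": 0.6},
  {"x": 0,"y": 1,"z": 0,"rx": 0,"ry": 0,"rz": 0.6},
], fingers=1)

```text
t: 2.6
tool_pos: [552.7, 186.2, 322.9]
ee_rot: [0.687, 0.727, 0.0, 0.0]
ft_force: [-0.2, 0.3, -0.9]
finger_gap: 0.005
gripper_force: 0.0
```

servo_tool([
  {"x": 0,"y": 0.3,"z": -0.8,"rx": 0,"ry": 0,"rz": 0.8},
  {"x": 0,"y": 0,"z": -0.9,"rx": 0,"ry": 0,"rz": 0},
  {"x": 0,"y": 0,"z": -0.6,"rx": 0,"ry": 0,"rz": 0},
  {"x": 0,"y": 0,"z": -0.3,"rx": 0,"ry": 0,"rz": 0},
  {"x": 0,"y": 0,"z": -0.3,"rx": 0,"ry": 0,"rz": 0},
  {"x": 0,"y": 0,"z": -0.3,"rx": 0,"ry": 0,"rz": 0},
  {"x": 0,"y": 0,"z": -0.3,"rx": 0,"ry": 0,"rz": 0},
  {"x": 0,"y": 0,"z": -0.3,"rx": 0,"ry": 0,"rz": 0},
  {"x": 0,"y": 0,"z": -0.3,"rx": 0,"ry": 0,"rz": 0},
  {"x": 0,"y": 0,"z": -0.3,"rx": 0,"ry": 0,"rz": 0},
  {"x": 0,"y": 0,"z": -0.3,"rx": 0,"ry": 0,"rz": 0},
])

```text
t: 3.7
tool_pos: [552.8, 196.6, 133.7]
ee_rot: [0.657, 0.754, -0.0, 0.0]
ft_force: [0.7, -0.4, 1.1]
finger_gap: 0.003
gripper_force: 0.5
```

servo_tool([
  {"x": 0,"y": 0,"z": -0.1,"rx": 0,"ry": 0,"rz": 0},
  {"x": 0,"y": 0,"z": -0.1,"rx": 0,"ry": 0,"rz": 0},
  {"x": 0,"y": 0,"z": 0,"rx": 0,"ry": 0,"rz": 0},
])

```text
t: 4.0
tool_pos: [552.6, 196.8, 126.3]
ee_rot: [0.657, 0.754, -0.0, -0.0]
ft_force: [0.5, -0.6, -0.2]
finger_gap: 0.002
gripper_force: 0.0
```

servo_tool([
  {"x": 0,"y": 0,"z": -0.1,"rx": 0,"ry": 0,"rz": 0},
  {"x": 0,"y": 0,"z": -0.05,"rx": 0,"ry": 0,"rz": 0},
  {"x": 0,"y": 0,"z": -0.05,"rx": 0,"ry": 0,"rz": 0},
  {"x": 0,"y": 0,"z": 0,"rx": 0,"ry": 0,"rz": 0},
])

```text
t: 4.4
tool_pos: [553.0, 196.8, 119.0]
ee_rot: [0.657, 0.754, 0.0, 0.0]
ft_force: [0.3, -0.8, 1.9]
finger_gap: 0.006
gripper_force: 1.2
```

Run:
```python
from h import *
p,d,c=grab('side');save(cv2.resize(p[130:320,80:330],(800,608))[:600],'s2.png')
```

```text
(no output)
```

View pics/s2.png

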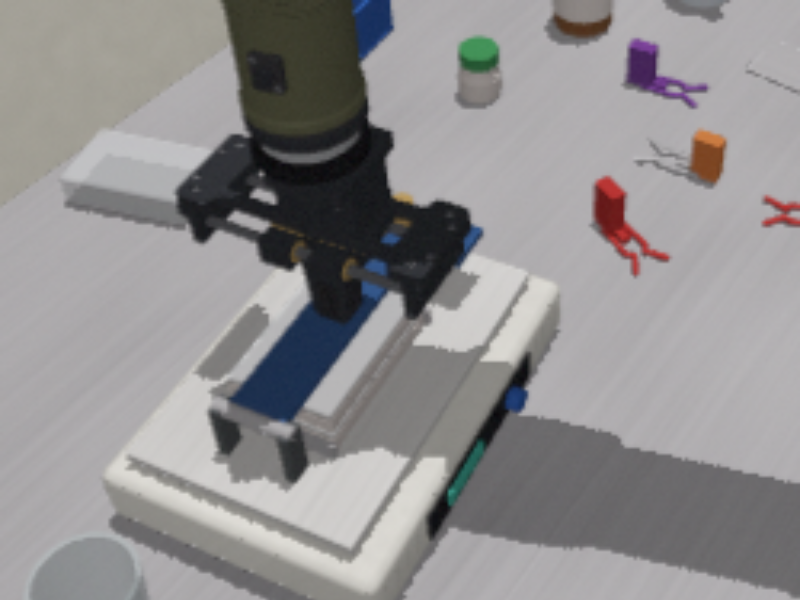

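The bar lies flat at (330,350), with the shut fingers on it. I'll press a touch more to seat it, then rise towards the clip and look with the wrist camera on the way.

servo_tool([
  {"x": 0,"y": 0,"z": -0.05,"rx": 0,"ry": 0,"rz": 0},
  {"x": 0,"y": 0,"z": -0.05,"rx": 0,"ry": 0,"rz": 0},
  {"x": 0,"y": 0,"z": 0,"rx": 0,"ry": 0,"rz": 0},
])

```text
t: 4.75
tool_pos: [555.2, 197.2, 118.7]
ee_rot: [0.657, 0.754, 0.002, 0.002]
ft_force: [-2.5, -4.9, 27.2]
finger_gap: 0.003
gripper_force: 13.6
```

servo_tool([
  {"x": 0,"y": 0,"z": 1,"rx": 0,"ry": 0,"rz": 0},
  {"x": 0,"y": 0,"z": 1,"rx": 0,"ry": 0,"rz": -1},
  {"x": 0,"y": -0.5,"z": 1,"rx": 0,"ry": 0,"rz": -1},
  {"x": 0,"y": -0.5,"z": 0.8,"rx": 0,"ry": 0,"rz": -1},
  {"x": -0.2,"y": -0.9,"z": 0.8,"rx": 0,"ry": 0,"rz": -1},
  {"x": -0.5,"y": -0.9,"z": 0.4,"rx": 0,"ry": 0,"rz": -1},
  {"x": -0.5,"y": -0.5,"z": 0,"rx": 0,"ry": 0,"rz": -1},
])

```text
t: 5.45
tool_pos: [505.5, 62.0, 316.8]
ee_rot: [0.86, 0.511, 0.002, 0.001]
ft_force: [-0.5, 0.4, -0.1]
finger_gap: 0.003
gripper_force: 0.0
```

Run:
```python
from h import *
A=[]
for n in ('wrist','top','side'):
    p,d,c=grab(n); W=cloud(d,c); np.savez(n+'2.npz',p=p,d=d,W=W); A.append(p)
    h=cv2.cvtColor(p,cv2.COLOR_RGB2HSV);x,y,z=W[...,0],W[...,1],W[...,2]
    bm=(h[...,0]>100)&(h[...,0]<125)&(h[...,1]>120)&(z>80)&(z<170)&(x>450)&(x<620)&(y>60)&(y<320)
    Q=W[bm]; print(n,'bar',len(Q))
    if len(Q)>20: print(np.nanpercentile(Q,[2,50,98],axis=0).round(1).tolist(),cv2.minAreaRect(Q[:,:2].astype(np.float32)))
    pm=(z>105)&(z<150)&(x>500)&(x<640)&(y>60)&(y<150)&(h[...,0]>8)&(h[...,0]<30)&(h[...,1]>90)
    Q=W[pm];T=Q[Q[:,2]>136]; print('pin',len(Q),len(T))
    if len(T)>2: print(np.nanmin(T,0).round(1),np.nanmax(T,0).round(1),np.nanmean(T,0).round(1),cv2.minEnclosingCircle(T[:,:2].astype(np.float32)))
save(A[0],'w2.png'); print(bot.get_obs()['tool_pos'])
```

```text
wrist bar 5977
[[526.7, 84.6, 117.5], [558.1, 171.8, 119.1], [587.9, 248.2, 120.7]] ((560.0599975585938, 165.61399841308594), (180.11669921875, 77.27749633789062), 84.56013488769531)
pin 223 209
[565.6  91.  138. ] [582.4 108.6 143.8] [573.8  99.8 141.4] ((573.7300415039062, 99.79759216308594), 8.890243530273438)
top bar 327
[[531.1, 202.6, 113.2], [551.1, 247.2, 118.3], [571.2, 288.8, 122.3]] ((552.6546630859375, 244.0635223388672), (40.25046157836914, 93.17546844482422), 8.188021659851074)
pin 0 0
side bar 1414
[[518.8, 82.1, 113.8], [551.8, 194.9, 116.8], [583.8, 290.0, 119.4]] ((542.3286743164062, 185.1748809814453), (77.1608657836914, 215.11276245117188), 6.746297836303711)
pin 71 32
[562.7  93.8 136.5] [579.7 110.2 141.6] [570.3 102.5 139.2] ((571.294921875, 102.43351745605469), 8.99435806274414)
[503.86697041  63.27092255 315.02467799]
```

View pics/w2.png

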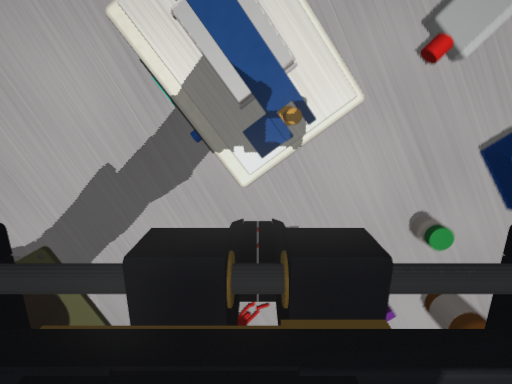

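The pin is at (290,113) in the wrist picture, which gives about (573,100). The bar is down at z ≈ 119. Now moving towards the clip with the fingers open.

servo_tool([
  {"x": -0.3,"y": -0.64,"z": -0.16,"rx": 0,"ry": 0,"rz": -0.97},
  {"x": -0.3,"y": -0.64,"z": -0.16,"rx": 0,"ry": 0,"rz": -0.97},
  {"x": -0.3,"y": -0.64,"z": -0.16,"rx": 0,"ry": 0,"rz": -0.97},
  {"x": -0.3,"y": -0.64,"z": -0.16,"rx": 0,"ry": 0,"rz": -0.97},
  {"x": -0.3,"y": -0.64,"z": -0.16,"rx": 0,"ry": 0,"rz": -0.97},
  {"x": -0.3,"y": -0.64,"z": -0.16,"rx": 0,"ry": 0,"rz": -0.97},
  {"x": -0.3,"y": -0.64,"z": -0.16,"rx": 0,"ry": 0,"rz": -0.97},
  {"x": -0.3,"y": -0.64,"z": -0.16,"rx": 0,"ry": 0,"rz": -0.97},
  {"x": -0.3,"y": -0.64,"z": -0.16,"rx": 0,"ry": 0,"rz": -0.97},
  {"x": -0.3,"y": -0.64,"z": -0.16,"rx": 0,"ry": 0,"rz": -0.97},
  {"x": 0,"y": 0,"z": 0,"rx": 0,"ry": 0,"rz": 0},
  {"x": 0,"y": 0,"z": 0,"rx": 0,"ry": 0,"rz": 0},
], fingers=-0.4, force=30)

```text
t: 6.8
tool_pos: [385.8, -190.5, 250.4]
ee_rot: [0.999, 0.033, 0.0, -0.0]
ft_force: [-0.5, 0.3, 0.1]
finger_gap: 0.706
gripper_force: 0.0
```

Run:
```python
from h import *
W=np.load('wrist2.npz')['W'];p=np.load('wrist2.npz')['p'];h=cv2.cvtColor(p,cv2.COLOR_RGB2HSV);x,y,z=W[...,0],W[...,1],W[...,2]
bm=(h[...,0]>100)&(h[...,0]<125)&(h[...,1]>120)&(z>105)&(z<130)&(x>450)&(x<620)
E=[]
for a in range(125,235,6):
    q=x[bm&(y>a)&(y<a+6)]
    E.append((a+3,np.percentile(q,1),np.percentile(q,99)))
E=np.array(E);print(E.round(1).tolist())
for k in(1,2): print(np.degrees(np.polyfit(E[:,0],E[:,k],1)[0]))
o=bot.get_obs();print(o['tool_pos'],o['finger_gap'])
p,d,c=grab('wrist');W=cloud(d,c);np.savez('wrist3.npz',p=p,d=d,W=W)
h=cv2.cvtColor(p,cv2.COLOR_RGB2HSV);x,y,z=W[...,0],W[...,1],W[...,2]
near=(x>400)&(x<560)&(y>-260)&(y<-130)
m=near&(h[...,0]>=4)&(h[...,0]<18)&(h[...,1]>140)&(h[...,2]>80)
Q=W[m];T=Q[Q[:,2]>40];print('block',len(Q),Q.min(0).round(1),Q.max(0).round(1));
if len(T)>5:print(len(T),T.mean(0).round(1),cv2.minAreaRect(T[:,:2].astype(np.float32)))
save(cv2.resize(p,(800,600)),'w3.png')
```

```text
[[128.0, 549.0, 590.1], [134.0, 548.5, 589.5], [140.0, 547.1, 588.4], [146.0, 546.2, 588.3], [152.0, 545.8, 587.3], [158.0, 544.8, 586.3], [164.0, 543.9, 585.6], [170.0, 543.2, 584.8], [176.0, 542.2, 583.7], [182.0, 541.3, 583.3], [188.0, 540.4, 582.3], [194.0, 539.6, 581.3], [200.0, 538.4, 580.5], [206.0, 537.6, 579.7], [212.0, 537.0, 579.0], [218.0, 535.9, 578.1], [224.0, 535.1, 577.1], [230.0, 534.1, 576.4], [236.0, 533.3, 575.2]]
-8.39998121844593
-7.894517942855996
[ 385.83650842 -190.48979213  250.36167292] 0.7055220637584807
block 304 [ 442.2 -203.4   -0.5] [ 469.4 -188.2   49.1]
294 [ 456.2 -196.    46.5] ((455.7552185058594, -196.41419982910156), (26.720333099365234, 14.393425941467285), 3.9647178649902344)
```

View pics/w3.png

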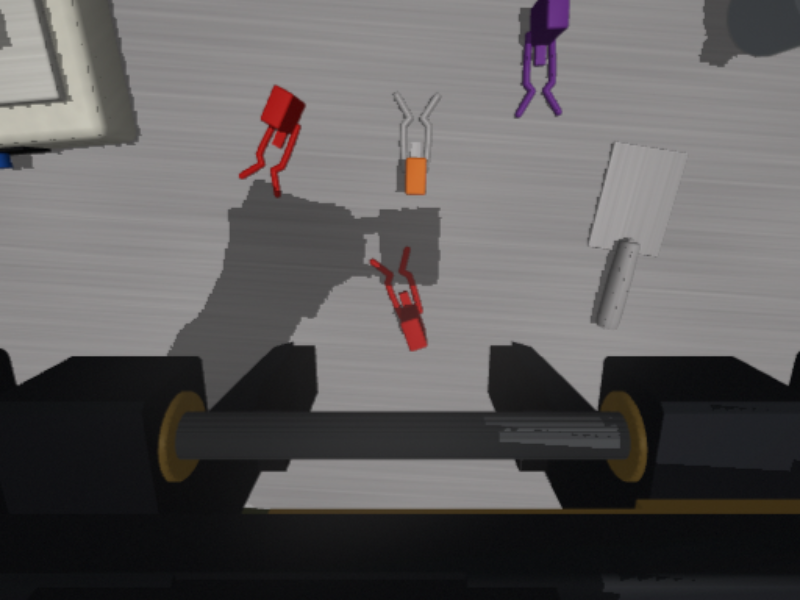

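The clip is at (415,150) with steel legs pointing straight up in the image, so its yaw matches the tool (≈3.9°). Its block centre is at (455.8,-196.2). The red decoys at (283,110) and (412,320) stay clear of the fingers.

servo_tool([
  {"x": 0.9,"y": -0.1,"z": -0.5,"rx": 0,"ry": 0,"rz": 0},
  {"x": 0.85,"y": -0.05,"z": -0.8,"rx": 0,"ry": 0,"rz": 0},
  {"x": 0,"y": 0,"z": -1,"rx": 0,"ry": 0,"rz": 0},
  {"x": 0,"y": 0,"z": -1,"rx": 0,"ry": 0,"rz": 0},
  {"x": 0,"y": 0,"z": -1,"rx": 0,"ry": 0,"rz": 0},
  {"x": 0,"y": 0,"z": -0.9,"rx": 0,"ry": 0,"rz": 0},
  {"x": 0,"y": 0,"z": -0.5,"rx": 0,"ry": 0,"rz": 0},
  {"x": 0,"y": 0,"z": -0.2,"rx": 0,"ry": 0,"rz": 0},
  {"x": 0,"y": 0,"z": 0,"rx": 0,"ry": 0,"rz": 0},
])

```text
t: 7.75
tool_pos: [455.4, -195.7, 14.0]
ee_rot: [0.999, 0.033, -0.0, -0.001]
ft_force: [0.9, -1.0, -0.5]
finger_gap: 0.697
gripper_force: 0.0
```

servo_tool([
  {"x": 0,"y": 0,"z": 0,"rx": 0,"ry": 0,"rz": 0},
  {"x": 0,"y": 0,"z": 0,"rx": 0,"ry": 0,"rz": 0},
  {"x": 0,"y": 0,"z": 0,"rx": 0,"ry": 0,"rz": 0},
  {"x": 0,"y": 0,"z": 0,"rx": 0,"ry": 0,"rz": 0},
  {"x": 0,"y": 0,"z": 0,"rx": 0,"ry": 0,"rz": 0},
  {"x": 0,"y": 0,"z": 0,"rx": 0,"ry": 0,"rz": 0},
  {"x": 0,"y": 0,"z": 0,"rx": 0,"ry": 0,"rz": 0},
  {"x": 0,"y": 0,"z": 0,"rx": 0,"ry": 0,"rz": 0},
], fingers=1, force=40)

```text
t: 8.55
tool_pos: [454.8, -197.3, 14.9]
ee_rot: [0.999, 0.032, 0.0, 0.0]
ft_force: [0.2, 0.5, 3.9]
finger_gap: 0.178
gripper_force: 40.0
```

servo_tool([
  {"x": 0,"y": 0,"z": 0.5,"rx": 0,"ry": 0,"rz": 0},
  {"x": 0,"y": 0,"z": 1,"rx": 0,"ry": 0,"rz": 0},
  {"x": 0,"y": 0,"z": 1,"rx": 0,"ry": 0,"rz": 0},
  {"x": 0,"y": 0.3,"z": 1,"rx": 0,"ry": 0,"rz": 0.1},
  {"x": 0,"y": 0.8,"z": 0.4,"rx": 0,"ry": 0,"rz": 0.1},
  {"x": 0.1,"y": 0.9,"z": 0,"rx": 0,"ry": 0,"rz": 0.1},
  {"x": 0.1,"y": 0.9,"z": 0,"rx": 0,"ry": 0,"rz": 0.1},
  {"x": 0.1,"y": 0.9,"z": 0,"rx": 0,"ry": 0,"rz": 0.1},
  {"x": 0.1,"y": 0.9,"z": 0,"rx": 0,"ry": 0,"rz": 0.1},
  {"x": 0.1,"y": 0.9,"z": 0,"rx": 0,"ry": 0,"rz": 0.1},
  {"x": 0.1,"y": 0.9,"z": 0,"rx": 0,"ry": 0,"rz": 0},
  {"x": 0,"y": 0.5,"z": 0,"rx": 0,"ry": 0,"rz": 0},
  {"x": 0,"y": 0,"z": 0,"rx": 0,"ry": 0,"rz": 0},
])

```text
t: 9.85
tool_pos: [478.5, 86.7, 170.5]
ee_rot: [0.997, 0.072, 0.0, -0.001]
ft_force: [0.5, -0.4, -0.8]
finger_gap: 0.18
gripper_force: 40.0
```

```bash
cat > look.py <<'E'
from h import *
import sys
from scipy.spatial.transform import Rotation as R
o=bot.get_obs();print(np.round(o['tool_pos'],1),R.from_quat(o['ee_rot']).as_matrix().round(3).tolist(),np.round(o['ft_force'],1),o['finger_gap'])
p,d,c=grab('wrist');W=cloud(d,c);np.savez('w_last.npz',p=p,d=d,W=W)
h=cv2.cvtColor(p,cv2.COLOR_RGB2HSV);x,y,z=W[...,0],W[...,1],W[...,2]
pm=(z>136)&(z<146)&(x>540)&(x<660)&(y>60)&(y<150)&(h[...,0]>8)&(h[...,0]<30)&(h[...,1]>90)
T=W[pm];print('pin',len(T))
if len(T)>5:
    print(T.mean(0).round(1),cv2.minEnclosingCircle(T[:,:2].astype(np.float32)),np.argwhere(pm).mean(0))
save(cv2.resize(p,(800,600)),sys.argv[1])
E
python3 look.py w4.png
```

```text
[478.5  86.7 170.5] [[0.99, 0.143, -0.0], [0.143, -0.99, 0.002], [0.0, -0.002, -1.0]] [ 0.5 -0.4 -0.8] 0.1798716744948138
pin 870
[573.9  99.6 141.4] ((574.172119140625, 99.51515197753906), 9.355439186096191) [ 61.88275862 258.26781609]
```

View pics/w4.png

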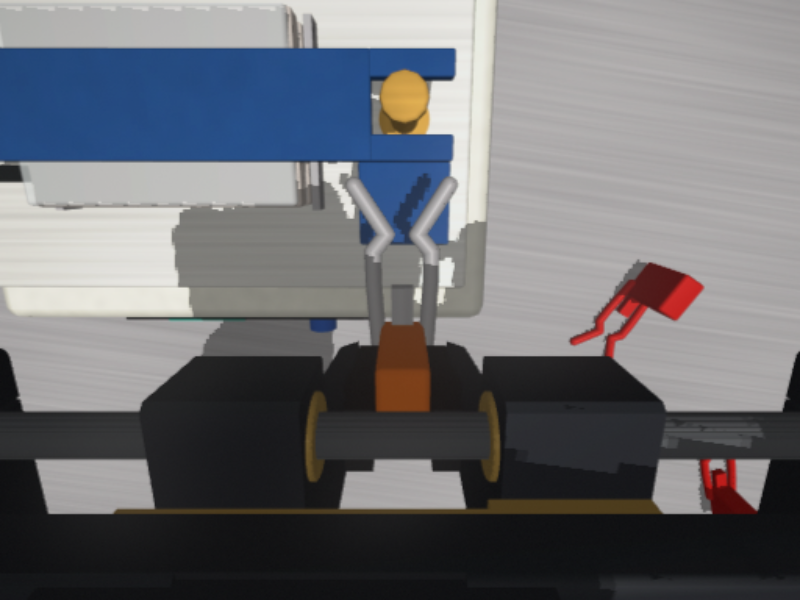

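The clip's legs are at (350–455,185), centred on the pin at (404,95). I'll lower to neck height and then approach along shaker x.

servo_tool([
  {"x": 0,"y": -0.02,"z": -0.4,"rx": 0,"ry": 0,"rz": 0},
  {"x": 0,"y": 0,"z": -0.3,"rx": 0,"ry": 0,"rz": 0},
  {"x": 0,"y": 0,"z": -0.15,"rx": 0,"ry": 0,"rz": 0},
  {"x": 0,"y": 0,"z": 0,"rx": 0,"ry": 0,"rz": 0},
  {"x": 0,"y": 0,"z": 0,"rx": 0,"ry": 0,"rz": 0},
])

```text
t: 10.4
tool_pos: [478.9, 81.1, 136.9]
ee_rot: [0.998, 0.068, 0.0, 0.0]
ft_force: [0.2, 1.2, -2.2]
finger_gap: 0.179
gripper_force: 40.0
```

```bash
python3 look.py w5.png
python3 - <<'E'
from h import *
z=np.load('w_last.npz');W,p=z['W'],z['p'];h=cv2.cvtColor(p,cv2.COLOR_RGB2HSV)
s=(h[...,1]<50)
T=np.array([[.99,.143],[-.143,.99]])
q=(W[...,:2]-np.array([478.6,86]))@T.T
Z=W[...,2]
for a in range(42,68,4):
    m=s&(q[...,0]>a)&(q[...,0]<a+4)&(np.abs(q[...,1])<20)&(Z>121.5)&(Z<136)
    if m.sum(): print(a,m.sum(),q[m][:,1].min().round(1),q[m][:,1].max().round(1),np.percentile(Z[m],[10,50,95]).round(1))
b=(h[...,0]>100)&(h[...,0]<125)&(h[...,1]>120)&(np.abs(q[...,1])<25)&(q[...,0]>40)
print('ledge/bar z',np.percentile(Z[b],[5,50,95]),'block x',)
o=(h[...,0]<18)&(h[...,1]>140)&(np.abs(q[...,0])<25)&(np.abs(q[...,1])<15)
print(o.sum(),np.percentile(q[o],[1,50,99],axis=0).round(1).tolist(),np.percentile(Z[o],[50,95]))
E
```

```text
[478.9  81.1 136.9] [[0.991, 0.136, 0.0], [0.136, -0.991, -0.0], [-0.0, 0.0, -1.0]] [ 0.2  1.2 -2.2] 0.1790983434598435
pin 1384
[573.8  99.6 141.3] ((574.077880859375, 99.74431610107422), 9.39964485168457) [ 47.81358382 244.61199422]
42 186 -18.3 7.4 [127.  128.2 129.3]
46 184 -15.5 4.5 [126.9 128.  129.3]
50 184 -17.6 7.1 [126.9 128.1 129.5]
54 188 -19.9 9.8 [126.8 128.  129.1]
58 160 -19.6 12.3 [126.7 128.  129.2]
62 123 -20.0 13.8 [126.6 127.9 129.3]
66 17 -19.6 13.2 [126.8 127.2 128.3]
ledge/bar z [117.82303848 119.01134991 120.11528265] block x
1839 [[1.5, -13.0], [13.6, -5.2], [15.1, 2.5]] [167.12179015 169.1623543 ]
```

The tool has ended about 5.5 mm to −y of the target, and the depth readings on the legs confirm it. The height is good: leg tops at 128, bar top at 119. Correcting the sideways offset and yaw.

servo_tool([
  {"x": 0,"y": 0.07,"z": 0,"rx": 0,"ry": 0,"rz": 0.05},
  {"x": 0,"y": 0.07,"z": 0,"rx": 0,"ry": 0,"rz": 0},
  {"x": 0,"y": 0,"z": 0,"rx": 0,"ry": 0,"rz": 0},
  {"x": 0,"y": 0,"z": 0,"rx": 0,"ry": 0,"rz": 0},
])

```text
t: 10.85
tool_pos: [478.8, 87.8, 136.9]
ee_rot: [0.997, 0.072, 0.0, 0.0]
ft_force: [0.3, 0.5, -0.9]
finger_gap: 0.18
gripper_force: 40.0
```

```bash
cat > rel.py <<'E'
# pin relative to clip, in the tool's axes, from the wrist view
from h import *
from scipy.spatial.transform import Rotation as R
o=bot.get_obs();M=R.from_quat(o['ee_rot']).as_matrix();t=np.array(o['tool_pos'])
p,d,c=grab('wrist');W=cloud(d,c);h=cv2.cvtColor(p,cv2.COLOR_RGB2HSV);Z=W[...,2]
ex=M[:2,0];ey=np.array([-ex[1],ex[0]]);q=np.stack([(W[...,:2]-t[:2])@ex,(W[...,:2]-t[:2])@ey],-1)
print('t',o['t'],'tcp',t.round(1),'yaw',np.degrees(np.arctan2(ex[1],ex[0])).round(2),'ft',np.round(o['ft_force'],1))
pm=(Z>136)&(Z<146)&(q[...,0]>20)&(q[...,0]<120)&(abs(q[...,1])<30)&(h[...,0]>8)&(h[...,0]<30)&(h[...,1]>90)
if pm.sum()>50: print('pin',pm.sum(),np.array(cv2.minEnclosingCircle(q[pm].astype(np.float32))[0]).round(1),W[pm].mean(0).round(1))
for a in (46,54,58):
    m=(h[...,1]<50)&(q[...,0]>a)&(q[...,0]<a+4)&(abs(q[...,1])<16+(a>50)*4)&(Z>124)&(Z<134)
    if m.sum():print('legs',a,((q[m][:,1].min()+q[m][:,1].max())/2).round(1),(q[m][:,1].max()-q[m][:,1].min()).round(1),np.median(Z[m]).round(1))
b=(h[...,0]>100)&(h[...,0]<125)&(h[...,1]>120)&(abs(q[...,1])<25)&(q[...,0]>30)
print('bar z',np.nanmedian(Z[b]).round(1))
import sys
if len(sys.argv)>1: save(cv2.resize(p,(800,600)),sys.argv[1])
E
python3 rel.py
```

```text
t 10.85 tcp [478.8  87.8 136.9] yaw 8.2 ft [ 0.3  0.5 -0.9]
pin 1362 [96.1 -2. ] [573.9  99.8 141.3]
legs 46 -0.2 21.1 128.0
legs 54 0.1 30.0 127.9
legs 58 -0.0 34.2 128.0
bar z 119.0
```

servo_tool([
  {"x": 0.1,"y": -0.01,"z": 0,"rx": 0,"ry": 0,"rz": 0},
  {"x": 0.1,"y": -0.01,"z": 0,"rx": 0,"ry": 0,"rz": 0},
  {"x": 0.1,"y": 0.01,"z": 0,"rx": 0,"ry": 0,"rz": 0},
  {"x": 0.1,"y": 0.014,"z": 0,"rx": 0,"ry": 0,"rz": 0},
  {"x": 0.1,"y": 0.014,"z": 0,"rx": 0,"ry": 0,"rz": 0},
  {"x": 0,"y": 0,"z": 0,"rx": 0,"ry": 0,"rz": 0},
  {"x": 0,"y": 0,"z": 0,"rx": 0,"ry": 0,"rz": 0},
])

```text
t: 11.6
tool_pos: [498.7, 88.3, 136.7]
ee_rot: [0.997, 0.071, -0.0, 0.0]
ft_force: [-0.1, -0.0, -0.7]
finger_gap: 0.177
gripper_force: 40.0
```

```bash
python3 rel.py
```

```text
t 11.6 tcp [498.7  88.3 136.7] yaw 8.17 ft [-0.1 -0.  -0.7]
pin 1198 [76.4  0.7] [574.3  99.8 141.4]
legs 46 -0.2 21.0 127.9
legs 54 0.0 29.8 127.6
legs 58 -0.0 34.1 127.7
bar z 119.0
```

servo_tool([
  {"x": 0.1,"y": 0.02,"z": 0,"rx": 0,"ry": 0,"rz": 0},
  {"x": 0.1,"y": 0.02,"z": 0,"rx": 0,"ry": 0,"rz": 0},
  {"x": 0.1,"y": 0.016,"z": 0,"rx": 0,"ry": 0,"rz": 0},
  {"x": 0.08,"y": 0.012,"z": 0,"rx": 0,"ry": 0,"rz": 0},
  {"x": 0.08,"y": 0.012,"z": 0,"rx": 0,"ry": 0,"rz": 0},
  {"x": 0.08,"y": 0.012,"z": 0,"rx": 0,"ry": 0,"rz": 0},
])

```text
t: 12.25
tool_pos: [518.9, 91.8, 136.4]
ee_rot: [0.997, 0.071, -0.002, 0.0]
ft_force: [-4.9, -0.9, -0.1]
finger_gap: 0.176
gripper_force: 40.0
```

```bash
python3 rel.py
```

```text
t 12.25 tcp [518.9  91.8 136.4] yaw 8.18 ft [-4.9 -0.9 -0.1]
pin 1071 [56.2  0.2] [574.7  99.8 141.4]
legs 46 -0.3 22.3 127.5
legs 54 -0.1 32.0 127.3
legs 58 -0.0 36.2 127.1
bar z 119.0
```

Contact with the pin; the platform starts to slide at about 5 N. Continuing in small bites.

servo_tool([
  {"x": 0.06,"y": 0.0086,"z": 0,"rx": 0,"ry": 0,"rz": 0},
  {"x": 0.06,"y": 0.0086,"z": 0,"rx": 0,"ry": 0,"rz": 0},
  {"x": 0.06,"y": 0.0086,"z": 0,"rx": 0,"ry": 0,"rz": 0},
  {"x": 0.06,"y": 0.0086,"z": 0,"rx": 0,"ry": 0,"rz": 0},
  {"x": 0.06,"y": 0.0086,"z": 0,"rx": 0,"ry": 0,"rz": 0},
])

```text
t: 12.8
tool_pos: [532.1, 93.6, 136.5]
ee_rot: [0.997, 0.071, -0.001, 0.0]
ft_force: [-4.8, 0.2, -1.4]
finger_gap: 0.18
gripper_force: 40.0
```

```bash
python3 rel.py
```

```text
t 12.8 tcp [532.1  93.6 136.5] yaw 8.18 ft [-4.8  0.2 -1.4]
pin 1059 [55.6 -0. ] [587.4 101.7 141.4]
legs 46 -0.2 22.2 127.3
legs 54 0.0 32.1 127.4
legs 58 0.1 37.3 127.1
bar z 119.0
```

servo_tool([
  {"x": 0.06,"y": 0.0086,"z": 0,"rx": 0,"ry": 0,"rz": 0},
  {"x": 0.06,"y": 0.0086,"z": 0,"rx": 0,"ry": 0,"rz": 0},
  {"x": 0.06,"y": 0.0086,"z": 0,"rx": 0,"ry": 0,"rz": 0},
  {"x": 0.06,"y": 0.0086,"z": 0,"rx": 0,"ry": 0,"rz": 0},
  {"x": 0.06,"y": 0.0086,"z": 0,"rx": 0,"ry": 0,"rz": 0},
])

```text
t: 13.35
tool_pos: [537.9, 94.3, 135.3]
ee_rot: [0.997, 0.072, -0.007, 0.001]
ft_force: [-14.7, -1.4, -0.5]
finger_gap: 0.179
gripper_force: 40.0
```

```bash
python3 rel.py
```

```text
t 13.35 tcp [537.9  94.3 135.3] yaw 8.2 ft [-14.7  -1.4  -0.5]
pin 1076 [52.3  0.1] [589.8 102.  141.3]
legs 46 0.2 25.5 125.2
legs 54 0.5 36.4 125.2
legs 58 -0.0 39.4 125.1
bar z 119.0
```

The stop is met with the pin at x ≈ 590, and the push is 14.7 N. The leg tips dip to about the bar top (leg tops at 125), so I'll lift and pitch slightly, then advance in tiny steps.

servo_tool([
  {"x": 0,"y": 0,"z": 0.04,"rx": 0,"ry": -0.12,"rz": 0},
  {"x": 0,"y": 0,"z": 0,"rx": 0,"ry": 0,"rz": 0},
  {"x": 0.03,"y": 0.004,"z": 0,"rx": 0,"ry": 0,"rz": 0},
  {"x": 0,"y": 0,"z": 0,"rx": 0,"ry": 0,"rz": 0},
])

```text
t: 13.8
tool_pos: [548.8, 96.2, 139.3]
ee_rot: [0.997, 0.071, 0.009, -0.0]
ft_force: [3.8, 0.4, 0.1]
finger_gap: 0.179
gripper_force: 40.0
```

```bash
python3 rel.py
```

```text
t 13.8 tcp [548.8  96.2 139.3] yaw 8.16 ft [3.8 0.4 0.1]
pin 945 [40.7  0. ] [589.5 102.  141.3]
legs 46 -0.3 23.3 131.4
legs 54 0.4 30.5 131.7
legs 58 -0.1 36.0 131.6
bar z 119.0
```

The legs have passed the pin and the force has turned to a pull of 3.8 N. I'll undo the lift and pitch and move the last 4 mm home.

servo_tool([
  {"x": 0.03,"y": 0.0045,"z": -0.04,"rx": 0,"ry": 0.12,"rz": 0},
  {"x": 0.03,"y": 0.0045,"z": -0.02,"rx": 0,"ry": 0,"rz": 0},
  {"x": 0.03,"y": 0.0045,"z": 0,"rx": 0,"ry": 0,"rz": 0},
  {"x": 0,"y": 0,"z": 0,"rx": 0,"ry": 0,"rz": 0},
  {"x": 0,"y": 0,"z": 0,"rx": 0,"ry": 0,"rz": 0},
])

```text
t: 14.35
tool_pos: [548.7, 96.1, 135.7]
ee_rot: [0.997, 0.071, -0.0, 0.0]
ft_force: [2.4, 1.1, -1.6]
finger_gap: 0.179
gripper_force: 40.0
```

```bash
python3 rel.py
```

```text
t 14.35 tcp [548.7  96.1 135.7] yaw 8.18 ft [ 2.4  1.1 -1.6]
pin 1003 [40.4 -0.1] [589.1 101.9 141.3]
legs 46 -0.3 22.1 126.8
legs 54 0.1 31.0 126.7
legs 58 0.2 35.8 126.8
bar z 119.0
```

servo_tool([
  {"x": 0.03,"y": 0.0045,"z": 0,"rx": 0,"ry": 0,"rz": 0},
  {"x": 0.03,"y": 0.0045,"z": 0,"rx": 0,"ry": 0,"rz": 0},
  {"x": 0,"y": 0,"z": 0,"rx": 0,"ry": 0,"rz": 0},
  {"x": 0,"y": 0,"z": 0,"rx": 0,"ry": 0,"rz": 0},
])

```text
t: 14.8
tool_pos: [551.0, 96.1, 135.8]
ee_rot: [0.997, 0.071, -0.001, 0.0]
ft_force: [0.4, 0.2, -0.5]
finger_gap: 0.179
gripper_force: 40.0
```

```bash
python3 rel.py
```

```text
t 14.8 tcp [551.   96.1 135.8] yaw 8.16 ft [ 0.4  0.2 -0.5]
pin 996 [38.2  0.2] [589.1 101.9 141.3]
legs 46 -0.3 21.2 126.8
legs 54 -0.0 29.9 126.9
legs 58 -0.2 34.7 126.8
bar z 119.0
```

servo_tool([
  {"x": 0.03,"y": 0.0045,"z": -0.015,"rx": 0,"ry": 0,"rz": 0},
  {"x": 0,"y": 0,"z": -0.015,"rx": 0,"ry": 0,"rz": 0},
  {"x": 0,"y": 0,"z": 0,"rx": 0,"ry": 0,"rz": 0},
  {"x": 0,"y": 0,"z": 0,"rx": 0,"ry": 0,"rz": 0},
])

```text
t: 15.25
tool_pos: [552.7, 96.7, 134.7]
ee_rot: [0.997, 0.071, -0.0, 0.0]
ft_force: [0.7, 0.1, -0.1]
finger_gap: 0.182
gripper_force: 40.0
```

```bash
python3 rel.py w6.png
```

```text
t 15.25 tcp [552.7  96.7 134.7] yaw 8.18 ft [ 0.7  0.1 -0.1]
pin 1003 [36.4  0.1] [589.2 101.9 141.3]
legs 46 0.0 20.5 125.9
legs 54 -0.1 29.8 125.9
legs 58 -0.1 34.0 125.8
bar z 118.9
```

View pics/w6.png

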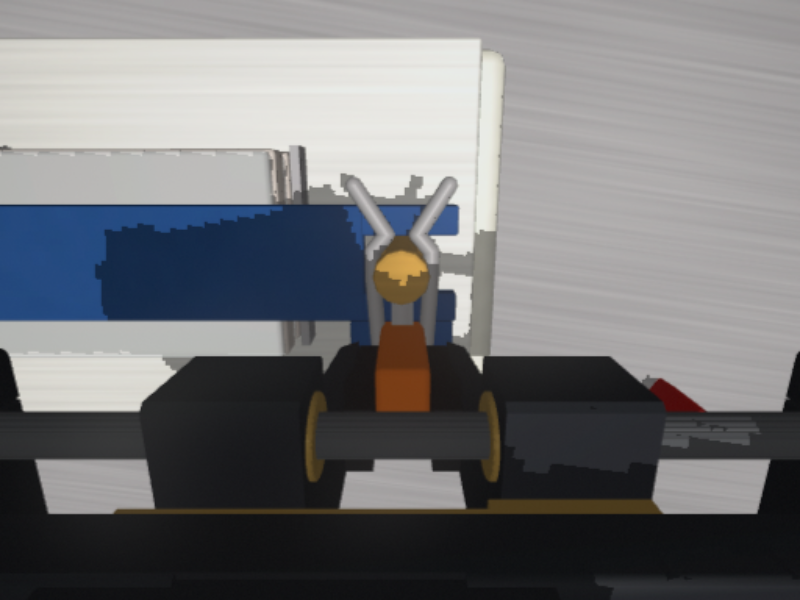

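The pin head at (402,277) sits behind the throat at (402,240), 36.4 mm ahead of the grip, with no residual force. It is home, so I'm releasing and backing straight up.

servo_tool([
  {"x": 0,"y": 0,"z": 0,"rx": 0,"ry": 0,"rz": 0},
  {"x": 0,"y": 0,"z": 0,"rx": 0,"ry": 0,"rz": 0},
  {"x": 0,"y": 0,"z": 0,"rx": 0,"ry": 0,"rz": 0},
  {"x": 0,"y": 0,"z": 0,"rx": 0,"ry": 0,"rz": 0},
  {"x": 0,"y": 0,"z": 0,"rx": 0,"ry": 0,"rz": 0},
  {"x": 0,"y": 0,"z": 0,"rx": 0,"ry": 0,"rz": 0},
], fingers=-0.2)

```text
t: 15.9
tool_pos: [552.8, 96.7, 134.7]
ee_rot: [0.997, 0.071, -0.0, 0.0]
ft_force: [0.2, 0.1, -0.1]
finger_gap: 0.6
gripper_force: 0.0
```

servo_tool([
  {"x": 0,"y": 0,"z": 0.2,"rx": 0,"ry": 0,"rz": 0},
  {"x": 0,"y": 0,"z": 0.4,"rx": 0,"ry": 0,"rz": 0},
  {"x": 0,"y": 0,"z": 0.8,"rx": 0,"ry": 0,"rz": 0},
  {"x": -0.3,"y": 0,"z": 0.8,"rx": 0,"ry": 0,"rz": 0},
  {"x": -0.6,"y": 0,"z": 0.6,"rx": 0,"ry": 0,"rz": 0},
  {"x": -0.6,"y": 0,"z": 0,"rx": 0,"ry": 0,"rz": 0},
  {"x": 0,"y": 0,"z": 0,"rx": 0,"ry": 0,"rz": 0},
  {"x": 0,"y": 0,"z": 0,"rx": 0,"ry": 0,"rz": 0},
])

```text
t: 16.7
tool_pos: [493.2, 96.7, 247.3]
ee_rot: [0.997, 0.071, 0.001, -0.0]
ft_force: [1.1, 0.1, -0.1]
finger_gap: 0.598
gripper_force: 0.0
```

Run:
```python
from h import *
p,d,c=grab('wrist');W=cloud(d,c);h=cv2.cvtColor(p,cv2.COLOR_RGB2HSV);Z=W[...,2]
o=(h[...,0]<12)&(h[...,1]>140)&(Z>158)&(Z<175)&(W[...,0]>500)&(W[...,0]<600)
r=cv2.minAreaRect(W[o][:,:2].astype(np.float32))
pm=(Z>136)&(Z<146)&(W[...,0]>560)&(abs(W[...,1]-102)<30)&(h[...,0]>8)&(h[...,0]<30)&(h[...,1]>90)
q=cv2.minEnclosingCircle(W[pm][:,:2].astype(np.float32))
print('block',r,np.percentile(Z[o],[5,50,95]),'pin',q,bot.get_obs()['ft_force'])
v=np.array(q[0])-np.array(r[0]);e=np.array([.99,.1418]);print(v@e,v@[-e[1],e[0]])
save(cv2.resize(p,(800,600)),'w7.png')
```

```text
block ((553.8961181640625, 96.36682891845703), (27.165241241455078, 14.471382141113281), 8.299736976623535) [163.37267642 164.42750458 165.4494283 ] pin ((588.4249267578125, 101.67084503173828), 9.349937438964844) [ 0.94144543 -0.38046489 -0.97328376]
34.935629992675786 0.3547908935546875
```

View pics/w7.png

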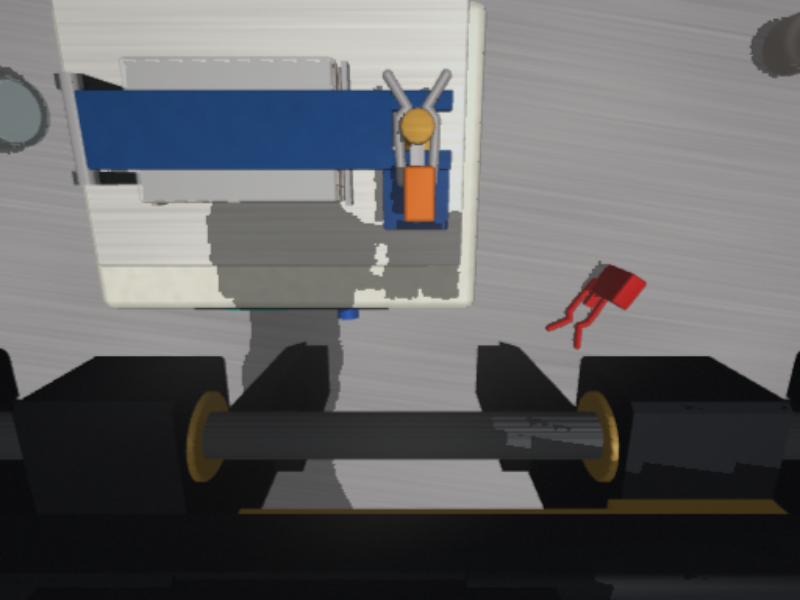

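The clip at (418,150) sits level on the bar (block top at 164.4 ≈ 119 + 46). The pin is in the pocket, 34.9 mm ahead of the block centre and 0.4 mm off sideways, both within tolerance. The bar is down and the tool is clear, so I'm handing in.

```bash
python3 -c "
from bench import bot
print(bot.finish_job())"
```

```text
the job is handed in; nothing more can be done
None
```

I swung the bar down, pushed the clip onto the pin until it snapped home, let go and backed away, and handed the job in at about 17 s; the hand-in gave no verdict. The highest push I read on the clip was about 15 N.

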